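# Cull the damaged hair slides and shut the organiser

### The job

Among the eight hair slides on the mint tray three are damaged: one is kinked in the middle, one is snapped short and one has its end hooked square. Lay these three in the open clear organiser pocket, setting them down rather than dropping them, and then lower its flap gently until it rests fully closed on its stop. Leave the five straight, full-length slides lying where they are on the tray, and do not disturb the other things on the vanity.

Things in the scene. Friction and masses are not known exactly. Their poses are not given: they have to be found in the camera images.
- tray: Low open mint-green tray, fixed to the vanity, 166 (its x) by 320 (its y) outside, walls 4 thick and 12 high, floor 4 thick; origin at the centre of its underside. Eight hair slides lie on its floor in about 76 mm cells (2 along x, 4 along y), in any order and at any yaw.
- kinked: DAMAGED hair slide, bent in its middle (all hair slides are dark red resin bars, 11 wide and 9 thick, with tiny brass dots on top, lying flat on the tray floor, all the same colour). Origin under the bend. One arm reaches 28 along its -x, the other 28 in the direction 0.9 rad from +x towards +y. 15 g.
- short: DAMAGED hair slide, snapped short: straight, only 32 long along its x, 11 wide, 9 thick; origin at the centre of its underside. 15 g.
- hooked: DAMAGED hair slide with its end turned square (an L): main arm 48 long along its x (-24 to +24), 11 wide, 9 thick; at its +x end a leg, centred on x=+18.5, 11 wide, reaches to y=+23. Origin under the centre of the main arm. 15 g.
- sound1: Sound hair slide, straight and full length: 56 long along its x, 11 wide, 9 thick; origin at the centre of its underside. It stays where it lies.
- sound2: Sound hair slide, straight and full length: 56 long along its x, 11 wide, 9 thick; origin at the centre of its underside. It stays where it lies.
- sound3: Sound hair slide, straight and full length: 56 long along its x, 11 wide, 9 thick; origin at the centre of its underside. It stays where it lies.
- sound4: Sound hair slide, straight and full length: 56 long along its x, 11 wide, 9 thick; origin at the centre of its underside. It stays where it lies.
- sound5: Sound hair slide, straight and full length: 56 long along its x, 11 wide, 9 thick; origin at the centre of its underside. It stays where it lies.
- organiser: Clear bluish acrylic pocket, fixed to the front of a white tiled ledge (95 high, front face at the pocket's back), its underside 35 above the vanity. Outside 120 (x) by 220 (y) by 50 high, walls and floor 4 thick, open at the top (rim 50 above its origin, inner floor 4 above). Origin at the centre of its underside; axes parallel to the world's.
- flap (a joint): Angle of the organiser's flap (rad): 0 = closed, lying level over the pocket's mouth on its stop; about 1.57 = standing upright (open); limit 1.8. Hinged along y at the pocket's back (point flap_hinge); clear acrylic panel 216 wide, 4 thick, 117 long from hinge to free edge. The hinge is stiff enough for the flap to stay where it is left; about 1 N at the edge moves it. It stands open at the start.
- flap_edge (a point): Middle of the flap's free edge (10 mm wide white strip), on its outer face (the upper face when closed; it faces +x when upright).
- flap_hinge (a point): Middle of the flap's hinge line: at the back of the pocket, 57 in +x from the organiser's origin and 53 above it, mid-thickness of the flap.
- bottle: Bystander: closed whitish squeeze bottle with blue cap, 42 diameter, 140 high, upright; origin at the centre of its underside.
- bowl: Bystander: round white ceramic trinket bowl, rim 96 diameter, 40 high; origin at the centre of its underside.
- lens_case: Bystander: grey two-cup contact lens case, 67 (its y) by 31 by 17 high; origin at the centre of its underside.
- clip_holder: Bystander: stainless spring clip holder, base 40 (x) by 30 (y) by 10, thin stem and a clip on top, 96 high; origin at the centre of its underside.

How it is judged (in metres and radians):
On the way:
1. all three damaged slides lie in the organiser pocket while its flap is still open (x of kinked in the frame of organiser between -0.056 and 0.056 m and y of kinked in the frame of organiser between -0.106 and 0.106 m and z of kinked in the frame of organiser between 0 and 0.04 m and x of short in the frame of organiser between -0.056 and 0.056 m and y of short in the frame of organiser between -0.106 and 0.106 m and z of short in the frame of organiser between 0 and 0.04 m and x of hooked in the frame of organiser between -0.056 and 0.056 m and y of hooked in the frame of organiser between -0.106 and 0.106 m and z of hooked in the frame of organiser between 0 and 0.04 m and value of joint flap above 0.8 rad), for 0.2 s.
At the end, for the whole second after the job is handed in: The kinked, short and hooked slides lie at rest inside the organiser pocket (origins within its walls and at most 40 mm above its underside), the flap is closed to within 0.06 rad and still, and each of the five sound slides is within 25 mm of where it lay at the start (x of kinked in the frame of organiser between -0.056 and 0.056 m and y of kinked in the frame of organiser between -0.106 and 0.106 m and z of kinked in the frame of organiser between 0 and 0.04 m and x of short in the frame of organiser between -0.056 and 0.056 m and y of short in the frame of organiser between -0.106 and 0.106 m and z of short in the frame of organiser between 0 and 0.04 m and x of hooked in the frame of organiser between -0.056 and 0.056 m and y of hooked in the frame of organiser between -0.106 and 0.106 m and z of hooked in the frame of organiser between 0 and 0.04 m and linear speed of each of kinked, short, hooked below 0.02 m/s and value of joint flap below 0.06 rad and velocity of joint flap between -0.05 and 0.05 rad/s and distance of each of sound1, sound2, sound3, sound4, sound5 from where it was at the start of the episode below 0.025 m); the robot touches nothing.
It fails at once if a bystander (bottle, bowl, lens case, clip holder) is shifted by more than 25 mm or tipped (distance of any of bottle, bowl, lens_case, clip_holder from where it was at the start of the episode above 0.025 m or angle between any of bottle, bowl, lens_case, clip_holder's own z axis and vertical above 0.35 rad).
It fails at once if a damaged slide is dropped (moves at over 0.9 m/s while not touched by the fingers, a fall of about 40 mm) ((linear speed of kinked above 0.9 m/s and contact force between the fingers and kinked below 0.02 N) or (linear speed of short above 0.9 m/s and contact force between the fingers and short below 0.02 N) or (linear speed of hooked above 0.9 m/s and contact force between the fingers and hooked below 0.02 N)).
It fails at once if the flap is slammed (comes down its last 0.4 rad faster than 2 rad/s) (value of joint flap below 0.4 rad and velocity of joint flap below -2 rad/s).
It fails at once if the flap is pressed by the robot with more than 40 N (contact force between the arm and flap above 40 N).
It also fails if it takes over 72 s, if anything falls off the work surface, if the arm or the gripper's body presses on something with over 40 N, if the wrist force passes 120 N, or if a joint passes its speed limit or range.

### The arm

A 7-joint arm with a two-finger parallel gripper is mounted at the origin on the work surface. World frame = base frame: x ahead of the robot, y to its left, z up, the work surface at z = 0. Lengths are in mm, angles in rad, forces in N, time in s.
With the tool pointing down it reaches from about 400 to 875 mm from the base axis. Payload 19.3 kg.
Tool frame: the origin (TCP) lies at the very end of the fingers, on their centre line; the grasp point (between the pads) lies 19 mm behind it (grip_point_offset is the z of the grasp point in the tool frame, in mm); z points along the fingers, y is the line along which they close (so a half turn about z gives the same grasp; the last joint's range is limited). The gripper opens to 85 mm and grips with 20 to 120 N. Pads are 22 mm wide; open, the fingers measure 114 mm over their backs; the gripper's body (76 mm by 85 mm) begins 54 mm behind the grasp point. The pads swing forward as they close: fully open they stand 13 mm farther back than shut.
Start: joints at [1.047, 0.521, -0.036, 1.599, 0.021, 1.021, -0.113], TCP at [273.962, -561.747, 231.291] pointing down, gripper open.
Joint ranges: [-2.91, 2.91], [-0.3, 2.13], [-1.5, 1.42], [0.17, 2.43], [-1.26, 4.41], [0.16, 1.93], [-2.52, 2.52]. Speed limits (rad/s): [1.89, 1.89, 2.39, 2.39, 3.01, 3.01, 3.01].

### API

Orientations are given as a 3x3 rotation matrix whose columns are the frame's x, y, z axes.
In Python, from workcell import movep, movel, goto_joints, open_gripper, clamp, wait, inverse_kinematics, read_state, camera, PlanningError, finish_job, grip_point_offset gives the robot as it stands. Calls block until the motion is done:
- movep(position, orientation): joint-space move of the TCP to a pose.
- movel(position, frame=None, max_speed=150, guard=None): straight line of the TCP; frame=None keeps the orientation; max_speed is the mean speed in mm/s. With guard (N) it stops when the force on the tool has changed by that much, and returns True; else False.
- goto_joints(angles): joint-space move.
- open_gripper() and clamp(): open the fingers fully, or close them until they stop; the grip force is fixed at half the most.
- wait(seconds).
- inverse_kinematics(position, orientation): joint angles nearest the present ones, or None.
- read_state(): the state.
- camera(name): name is "scene" or "top" or "wrist"; returns a dict with "image" (480x640x3 uint8, blue, green, red), "range_z" (480x640 float32, mm along the optical axis (not along the pixel's ray), 0 where there is no reading), "fx", "fy", "cx", "cy" (pixels), "cam_to_world" (4x4, takes a point from camera to world coordinates). Camera axes: x right, y up, looking along -z (the intrinsics and any distortion apply to the point x, -y, -z); pixel columns grow to the right and rows downward; lengths in mm; the calibration is good to about 2 mm. A picture is of the moment at which its call begins.
A pose or a line that the arm cannot do raises PlanningError and nothing moves.
- finish_job(): hands the job in; it is judged then, once.
The state is a dict: "time": time; "qpos": joint angles; "qvel": joint speeds; "joint_efforts": joint torques, N m; "eef_pos": TCP position; "tool_rot": TCP orientation; "ft_force": force on the tool from outside, world axes, zero at the start; "torque": the same for the moment, N m; "finger_gap": finger opening in mm; "gripper_force": force on a finger pad.
Only numpy, scipy, OpenCV 4.12 (cv2) and the standard library are available. Lean on these libraries where they do the work, as an engineer would, in place of code of your own. Each camera call takes 0.05 s, during which the arm holds its last target. There are 200 camera calls.

## Working session

There is one attempt and no reset: what is moved stays moved. The work goes in short steps, each a Python script; the robot and the scene stay as the last script left them, time stands still between calls to the robot, and variables do not carry over. Pictures are saved under pics/ and viewed, at most 10 in all, crops included, and the job is handed in when it is done.

```bash
mkdir -p pics; ls
python3 - <<'E'
from workcell import *
import cv2,numpy as np
for n in("scene","top"):
    c=camera(n);cv2.imwrite(f"pics/{n}0.png",c["image"]);np.savez(n+"0.npz",**c)
    print(n,c["fx"],c["cx"],c["cy"],c["cam_to_world"].round(3).tolist(),[k for k in c], (c["range_z"]>0).mean())
s=read_state();print(s["time"],s["tool_rot"],grip_point_offset)
E
```

```text
pics
scene 493.5722834856536 318.5711463878843 245.38001142582016 [[0.559, -0.648, 0.517, 1060.617], [0.829, 0.439, -0.346, -387.013], [-0.003, 0.623, 0.783, 909.351], [0.0, 0.0, 0.0, 1.0]] ['image', 'range_z', 'fx', 'fy', 'cx', 'cy', 'cam_to_world'] 0.9960188802083333
top 442.63736033669704 321.8779428985192 228.82265636488526 [[-0.022, 0.994, -0.104, 436.174], [-0.999, -0.027, -0.041, -29.617], [-0.044, 0.103, 0.994, 922.777], [0.0, 0.0, 0.0, 1.0]] ['image', 'range_z', 'fx', 'fy', 'cx', 'cy', 'cam_to_world'] 0.9959147135416667
0.1 [[ 8.98807509e-01  4.38343267e-01 -4.91285866e-04]
 [ 4.38343538e-01 -8.98807086e-01  8.74283905e-04]
 [-5.83347544e-05 -1.00116492e-03 -9.99999497e-01]] -18.700000000000003
```

View pics/top0.png

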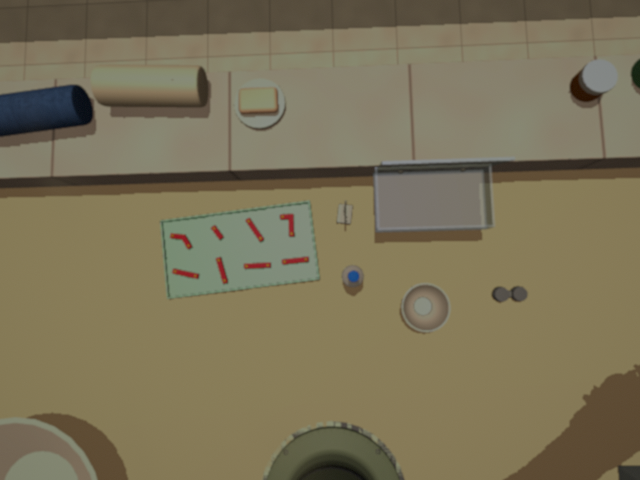

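View pics/scene0.png

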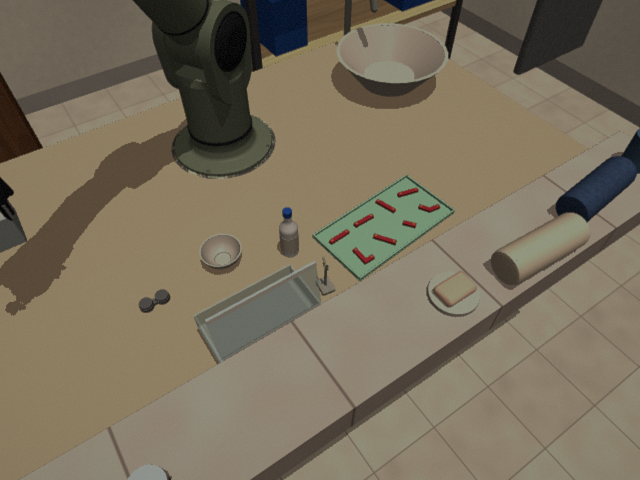

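The top view shows, from left, the kinked slide at (181,240), the short one at (217,232) and the hooked one at (290,224). The other five are straight. The open pocket is at (433,197), and the flap's white strip is near (445,161). The scene view shows the same layout, with the strip running from (200,320) to (315,270).

```bash
cat > h.py <<'E'
import numpy as np,cv2
from workcell import *
def load(n): return dict(np.load(n))
def rays(c,uv):
    uv=np.atleast_2d(uv).astype(float)
    d=np.c_[(uv[:,0]-c["cx"])/c["fx"],-(uv[:,1]-c["cy"])/c["fy"],-np.ones(len(uv))]
    T=c["cam_to_world"];return T[:3,3],d@T[:3,:3].T
def onplane(c,uv,z):
    o,d=rays(c,uv);return o+d*((z-o[2])/d[:,2])[:,None]
def bydepth(c,uv):
    o,d=rays(c,uv);uv=np.atleast_2d(np.round(uv)).astype(int)
    return o+d*c["range_z"][uv[:,1],uv[:,0]][:,None]
def proj(c,P):
    T=c["cam_to_world"];p=(np.atleast_2d(P)-T[:3,3])@T[:3,:3]
    return np.c_[c["cx"]-c["fx"]*p[:,0]/p[:,2],c["cy"]+c["fy"]*p[:,1]/p[:,2]]
def tri(c1,u1,c2,u2):
    (o1,d1),(o2,d2)=rays(c1,u1),rays(c2,u2);d1,d2=d1[0],d2[0]
    s=np.linalg.lstsq(np.c_[d1,-d2],o2-o1,rcond=None)[0]
    a,b=o1+s[0]*d1,o2+s[1]*d2;return (a+b)/2,np.linalg.norm(a-b)
def redmask(im):
    h=cv2.cvtColor(im,cv2.COLOR_BGR2HSV)
    m=((h[...,0]<8)|(h[...,0]>172))&(h[...,1]>150)&(h[...,2]>60)
    return cv2.morphologyEx(m.astype(np.uint8)*255,cv2.MORPH_CLOSE,np.ones((2,2)))
def blobs(c,lo=30,hi=600):
    n,l,s,ct=cv2.connectedComponentsWithStats(redmask(c["image"]))
    return [(ct[i],np.argwhere(l==i)[:,::-1]) for i in range(1,n) if lo<s[i,4]<hi]
E
python3 - <<'E'
from h import *
np.set_printoptions(precision=1,suppress=True)
t,s=load("top0.npz"),load("scene0.npz")
bs=blobs(s);S=np.array([b[0] for b in bs])
for ct,px in blobs(t):
    P=onplane(t,px,13);p=proj(s,P.mean(0))[0];j=np.argmin(np.linalg.norm(S-p,axis=1))
    X,e=tri(t,ct,s,S[j])
    r=cv2.minAreaRect(P[:,:2].astype(np.float32))
    print(ct,len(px),"tri",X,"miss%.1f"%e,"pred err",S[j]-p,"depthz",np.median(bydepth(t,px)[:,2]),np.median(bydepth(s,bs[j][1])[:,2]),"rect",np.array(r[0]),np.array(r[1]),"%.0f"%r[2])
for n,c,uvs in(("top",t,[(375,167),(491,165),(492,229),(377,231),(433,231),(376,200),(433,197),(445,161),(400,162),(300,140),(345,205),(353,277)]),("scene",s,[(262,298),(197,319),(313,266),(262,325),(250,330)])):
    for u in uvs: print(n,u,bydepth(c,u)[0],"z85:",onplane(c,u,85)[0])
big=lambda im,x,y,w,h,k:cv2.resize(im[y:y+h,x:x+w],None,fx=k,fy=k,interpolation=cv2.INTER_CUBIC)
a=big(t["image"],360,140,150,110,5);b=big(s["image"],180,250,150,110,5)
cv2.imwrite("pics/orgs.png",cv2.resize(np.vstack([a,b]),None,fx=.54,fy=.54))
E
```

```text
[290.3 221.8] 80 tri [550.   76.6   7.2] miss5.6 pred err [2.7 1.4] depthz 11.925304578268083 11.467834636484952 rect [543.4  79.4] [23.  33.7] 89
[255.2 230.2] 63 tri [535.  152.1   2.6] miss6.7 pred err [3.4 2.4] depthz 12.720836300258043 11.091382041012196 rect [532.4 147.3] [38.1  6.9] 33
[218.5 233.8] 40 tri [530.  231.2   1.2] miss8.1 pred err [4.1 2.5] depthz 12.53946986052 11.177756977725778 rect [527.1 224.6] [25.1  7.1] 37
[183.2 239.8] 83 tri [518.8 305.7   3. ] miss7.1 pred err [3.5 1.9] depthz 12.925803873252562 10.76752007810353 rect [515.6 297.5] [44.2 16.7] 57
[222.7 271.1] 78 tri [451.2 222.1   1.1] miss7.9 pred err [3.7 2.4] depthz 12.432080203511475 11.626240508779233 rect [449.  215.7] [52.5  7.7] 16
[296.4 261.5] 73 tri [467.8  66.8   3.7] miss8.6 pred err [3.9 2.1] depthz 11.933549433107828 10.321911543776764 rect [465.5  61.9] [ 7.2 48.2] 5
[257.1 266.4] 70 tri [458.7 148.3   1.4] miss5.6 pred err [2.8 2.6] depthz 11.749067269264287 10.406875010769909 rect [456.8 142.8] [39.6  6.2] 89
[186.6 274.4] 75 tri [446.  298.9   1.5] miss8.1 pred err [3.8 2. ] depthz 12
[... 465 characters left out ...]
 [ 587.3 -217.7   35.8] z85: [ 578.9 -207.2   85. ]
top (445, 161) [ 618.5 -205.   201.1] z85: [ 647.8 -233.3   85. ]
top (400, 162) [ 618.6 -131.   204. ] z85: [ 648.8 -147.8   85. ]
top (300, 140) [696.5  43.2  93.1] z85: [699.   43.9  85. ]
top (345, 205) [567.5 -40.   91. ] z85: [568.4 -40.1  85. ]
top (353, 277) [431.7 -49.9 138.2] z85: [431.4 -51.3  85. ]
scene (262, 298) [ 623.4 -212.4  185.2] z85: [ 563.  -188.3   85. ]
scene (197, 319) [ 533.5 -314.6   83.6] z85: [ 534.4 -314.7   85. ]
scene (313, 266) [ 624.2 -106.8  198.6] z85: [554.4 -62.1  85. ]
scene (262, 325) [ 632.8 -225.   117.5] z85: [ 615.3 -218.4   85. ]
scene (250, 330) [ 633.2 -249.3  124.3] z85: [ 611.9 -242.4   85. ]
```

View pics/orgs.png

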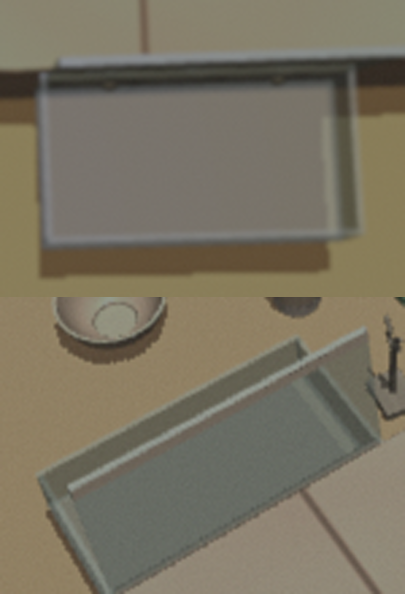

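The top crop shows the pocket rim, roughly x 517..640 and y -314..-99 at z 85. The scene crop shows the flap with its strip leaning slightly over the pocket, at about 1.44 rad. The depth heights agree with the text: slide tops about 12.5, rim about 85. Next I'll refine the slide positions with the wrist camera from two places.

Run:
```python
from h import *
np.set_printoptions(precision=1,suppress=True)
R=np.array([[1,0,0],[0,-1,0],[0,0,-1.]])
for i,p in enumerate([(490,230,260),(490,110,260)]):
    try: movep(p,R)
    except PlanningError as e: print(p,e);continue
    wait(.2)
    c=camera("wrist");np.savez(f"w{i}.npz",**c);cv2.imwrite(f"pics/w{i}.png",c["image"])
    print(read_state()["time"],read_state()["qpos"],c["fx"],c["cam_to_world"])
    for ct,px in blobs(c,150,20000): print(ct,len(px),onplane(c,ct,13)[0],np.median(bydepth(c,px)[:,2]))
a=cv2.imread("pics/w0.png");b=cv2.imread("pics/w1.png")
cv2.imwrite("pics/w.png",cv2.resize(np.hstack([a,b]),(800,300),interpolation=cv2.INTER_AREA))
```

```text
3.2333 [-0.1  0.4 -0.7  1.8  0.3  1.1 -2.4] 396.38042280945416 [[  0.    1.    0.3 563.4]
 [ -1.   -0.    0.  230.6]
 [  0.   -0.3   1.  402.5]
 [  0.    0.    0.    1. ]]
[485.7 135.8] 695 [547.   77.3  13. ] 13.04569203721195
[407.7 149.1] 545 [534.6 150.9  13. ] 13.064133544583115
[327.1 154. ] 294 [530.  228.4  13. ] 13.06894380213538
[250.6 165.8] 541 [518.7 302.9  13. ] 12.970806360395216
[335.9 230.8] 435 [452.9 219.3  13. ] 13.124284269545456
[486.9 216. ] 509 [468.5  66.9  13. ] 13.22485783953374
[408.7 223.9] 500 [460.2 145.4  13. ] 13.147097830247702
[262.1 236.4] 479 [447.  294.9  13. ] 13.10399544961001
4.0333 [ 0.2  0.4 -0.7  1.9  0.3  1.  -2.2] 396.38042280945416 [[  0.    1.    0.3 563.2]
 [ -1.    0.    0.  112. ]
 [ -0.   -0.3   1.  402.5]
 [  0.    0.    0.    1. ]]
[362.  135.8] 650 [546.9  76.7  13. ] 13.124904512529554
[286.  149.1] 534 [534.4 149.5  13. ] 13.056912987003443
[205.5 153.5] 321 [530.  227.3  13. ] 12.93511028164761
[128.8 165. ] 557 [518.9 302.8  13. ] 12.906014609813269
[220.7 230.7] 470 [452.6 218.3  13. ] 13.01830936547239
[370.6 215.9] 500 [468.5  65.8  13. ] 13.154624601420437
[292.8 223.8] 485 [460.1 144.5  13. ] 13.060728526199739
[147.  235.9] 496 [447.  294.3  13. ] 13.042263395214206
```

View pics/w.png

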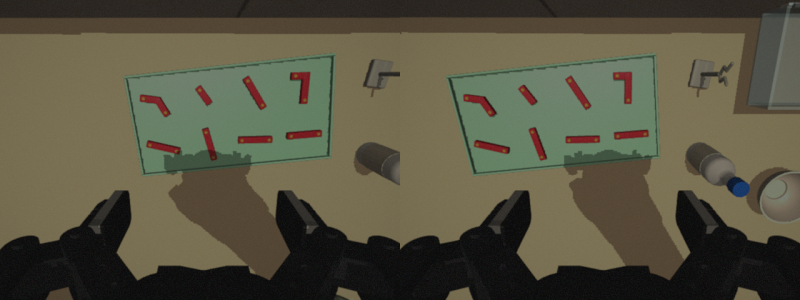

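The wrist views agree to within 1–2 mm, with slide tops at z≈13. In the left half the kinked slide is at (157,103), the short one at (204,95) and the hooked one at (302,87). I'll compute the grasps and pick the hooked slide first.

```bash
cat > g.py <<'E'
from h import *
ORG=np.array([577.5,-208.5])
def rot(a): # tool y along direction a (world), tool down
    y=np.array([np.cos(a),np.sin(a),0]);z=np.array([0,0,-1.]);return np.c_[np.cross(y,z),y,z]
def pca(P):
    m=P.mean(0);d=cv2.PCACompute(P.astype(np.float32),mean=None)[1][0];return m,d
def pts(c,near):
    b=min(blobs(c,150,20000),key=lambda b:np.linalg.norm(onplane(c,b[0],13)[0,:2]-near))
    return onplane(c,b[1],13)[:,:2]
def grasps(c):
    H=pts(c,(547,77));a=H[H[:,0]<H[:,0].max()-18];m,d=pca(a)
    d=d*np.sign(d[0]);out={"hooked":(m,d)}        # d: towards the leg
    S=pts(c,(530,228));out["short"]=pca(S)
    K=pts(c,(519,303));e1=K[np.argmax(K[:,1])];e2=K[np.argmin(K[:,0]+K[:,1])]
    n=np.array([-(e2-e1)[1],(e2-e1)[0]]);n/=np.linalg.norm(n);h=(K-e1)@n
    s=np.sign(h[np.argmax(abs(h))]);b=K[(h*s)>(h*s).max()-3].mean(0)
    d0=(e2-b)/np.linalg.norm(e2-b);t=(K-b)@d0
    m,d=pca(K[t>7]);d=d*np.sign(d@d0);out["kinked"]=(m,-d)   # towards the bend
    out["_k"]=(b,e1,e2);return out
def pick(m,d,z,px,py,want=None):
    """grasp at m across d; choose the half turn with least wrist turn over pick and place (px,py: org frame)"""
    best=None;a=np.arctan2(d[1],d[0])
    for f in(np.pi/2,-np.pi/2):
        q1=inverse_kinematics((*m,z),rot(a+f))
        for g in(np.pi/2,-np.pi/2):
            if want is not None and np.sign(f*g)!=want: continue
            q2=inverse_kinematics((ORG[0]+px,ORG[1]+py,50),rot(g))
            if q1 is None or q2 is None: continue
            k=max(abs(q1[6]),abs(q2[6]))+.3*abs(q1[6]-q2[6])
            if best is None or k<best[0]: best=(k,rot(a+f),rot(g),np.sign(f*g))
    return best   # sign +1: d ends along world +x at the place
def transfer(m,d,z,px,py,want=None):
    k,R1,R2,s=pick(m,d,z,px,py,want);print("plan",round(k,2),"d ends x",s)
    up=read_state()["eef_pos"];
    movep((*m,110),R1);movel((*m,z),max_speed=120);clamp();print("gap",read_state()["finger_gap"])
    movel((*m,190),max_speed=200);print("gap up",read_state()["finger_gap"])
    P=ORG+(px,py)
    movep((*P,190),R2);movel((*P,60),max_speed=150)
    hit=movel((*P,39+z-4+.5),max_speed=40,guard=6)
    st=read_state();print("hit",hit,st["eef_pos"],st["finger_gap"],st["time"])
    open_gripper();movel((*P,190),max_speed=200);print("t",read_state()["time"])
E
python3 - <<'E'
from g import *
np.set_printoptions(precision=3,suppress=True)
for w in("w0.npz","w1.npz"):
    G=grasps(load(w))
    for k,v in G.items(): print(k,*[np.array(x) for x in v])
for k,xy,z in(("hooked",(-15,-44),9),("kinked",(-20,44),6.5),("short",(-15,0),6.5)):
    for want in(1,-1):
        r=pick(*G[k],z,*xy,want);print(k,want,r and(r[0],r[3]))
E
```

```text
hooked [533.144  73.673] [1.    0.008]
short [529.915 228.356] [0.806 0.592]
kinked [510.314 291.995] [0.851 0.525]
_k [526.587 299.604] [522.37  327.506] [501.92  282.672]
hooked [532.814  73.072] [1.   0.02]
short [529.967 227.252] [0.814 0.581]
kinked [510.295 291.692] [0.842 0.539]
_k [526.701 299.373] [522.664 327.354] [501.348 282.455]
hooked 1 (np.float64(1.3452002265462555), np.float64(1.0))
hooked -1 (np.float64(2.1828796222481834), np.float64(-1.0))
kinked 1 (np.float64(1.0204264550979878), np.float64(1.0))
kinked -1 (np.float64(2.4916801328661906), np.float64(-1.0))
short 1 (np.float64(1.1045922014455962), np.float64(1.0))
short -1 (np.float64(2.416352119954537), np.float64(-1.0))
```

Run:
```python
from g import *
np.set_printoptions(precision=1,suppress=True)
G=grasps(load("w1.npz"));m,d=G["hooked"]
transfer(m+(0,3),d,9,-15,-44,1)
c=camera("top");cv2.imwrite("pics/t1.png",c["image"][130:310,140:520]);print([b[0] for b in blobs(c)])
```

```text
plan 1.35 d ends x 1.0
gap 8.50364880685248
gap up 8.273925884622988
hit True [ 562.3 -252.7   44.3] 7.9467501062479196 11.8083
t 13.4167
[array([453.3, 206.8]), array([255.2, 230.2]), array([218.5, 233.8]), array([183.3, 239.9]), array([222.7, 271.1]), array([295.8, 261.5]), array([257.1, 266.4]), array([186.6, 274.4])]
```

View pics/t1.png

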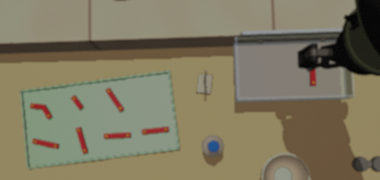

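The crop shows the hooked slide in the pocket at (313,75), under the gripper. The other slides haven't moved. Next are the kinked and short ones.

Run:
```python
from g import *
np.set_printoptions(precision=1,suppress=True)
G=grasps(load("w1.npz"))
transfer(*G["kinked"],6.5,-20,44,1)
transfer(*G["short"],6.5,-15,0,1)
movep((500,0,230),rot(np.pi/2))
c=camera("top");cv2.imwrite("pics/t2.png",c["image"][130:310,140:520]);print([b[0] for b in blobs(c,15)])
for b in blobs(c,15): print(onplane(c,b[0],48 if b[0][0]>370 else 13)[0])
```

```text
plan 0.97 d ends x 1.0
gap 8.57162932641708
gap up 8.84072036412541
hit True [ 557.2 -164.7   41.7] 8.701881122565572 21.3833
t 23.0
plan 1.08 d ends x 1.0
gap 8.333034907255499
gap up 8.55660595153306
hit True [ 562.2 -208.7   41.7] 8.693104730915056 30.35
t 31.9667
[array([453. , 202.5]), array([222.7, 271.1]), array([256. , 266.4]), array([186.6, 274.4])]
[ 573.1 -253.7   48. ]
[449.  215.3  13. ]
[457.  145.8  13. ]
[443.9 290.9  13. ]
```

View pics/t2.png

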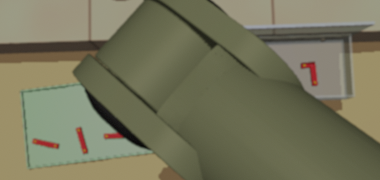

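The arm hides most of the tray in this view, though the hooked slide is visible in the pocket at (310,73). I'll move behind the flap, close the fingers and check with both cameras.

Run:
```python
from g import *
np.set_printoptions(precision=1,suppress=True)
movel((500,-60,260),rot(np.pi/2),max_speed=200);clamp()
movep((690,-208,265),rot(np.pi/2))
c=camera("top");s=camera("scene");np.savez("s3.npz",**s)
for b in blobs(c,15): print(b[0],onplane(c,b[0],48 if b[0][0]>370 else 13)[0])
for u in[(262,298),(240,308),(290,284),(230,330)]: print(bydepth(s,u)[0])
cv2.imwrite("pics/t3.png",np.hstack([c["image"][130:310,140:520],s["image"][230:410,160:520]]))
print(read_state()["time"],inverse_kinematics((690,-208,165),rot(np.pi/2)))
```

```text
[452.4 201.9] [ 574.2 -252.6   48. ]
[405.3 206.5] [ 567.7 -159.9   48. ]
[430.9 209.6] [ 560.1 -209.7   48. ]
[254.9 229.8] [533.1 147.7  13. ]
[222.7 271.1] [449.  215.3  13. ]
[295.7 261.5] [465.2  63.5  13. ]
[257.1 266.4] [457.  143.6  13. ]
[186.6 274.4] [443.9 291.1  13. ]
[ 631.7 -215.7  198.8]
[ 631.8 -257.1  204.7]
[ 702.  -197.2  312. ]
[ 634.1 -284.   161. ]
35.2083 [ 0.8  1.  -1.2  1.3  0.9  1.4  1.2]
```

View pics/t3.png

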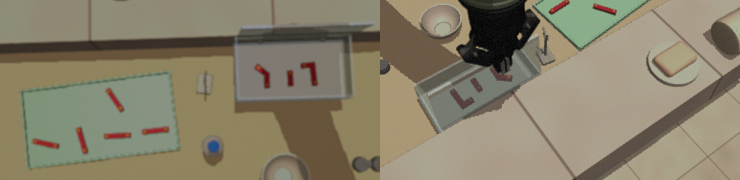

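All three damaged slides lie in the pocket, at crop positions (263,75), (290,78) and (310,73). The five sound ones are unmoved, and the flap is upright with its edge at x≈632. Now I'll close it along an arc.

Run:
```python
from g import *
np.set_printoptions(precision=1,suppress=True)
hx,hz,r,w,y=634.5,88,95,11,-208.5
P=lambda th:(hx-r*np.cos(th)+2*np.sin(th)+w,y,hz+r*np.sin(th)+2*np.cos(th))
x,_,z=P(1.57)
movel((690,y,z),max_speed=120)
hit=movel((x+8,y,z),max_speed=80,guard=15)
for th in np.r_[np.linspace(1.5,.4,9),np.linspace(.3,.05,4)]:
    if hit: print("stop",th,read_state()["ft_force"]);break
    hit=movel(P(th),max_speed=60 if th>.45 else 30,guard=15)
print(read_state()["eef_pos"],read_state()["ft_force"],P(0))
if not hit:
    p=P(0);print("end",movel((p[0],y,p[2]-6),max_speed=15,guard=8))
print(read_state()["eef_pos"],read_state()["ft_force"],read_state()["time"])
```

```text
[ 550.6 -208.4   94.6] [ 0.1 -1.1 -1.2] (np.float64(550.5), -208.5, np.float64(90.0))
end True
[ 550.7 -208.5   90. ] [-1.9 -1.6 10.2] 42.3333
```

Run:
```python
from g import *
np.set_printoptions(precision=1,suppress=True)
p=read_state()["eef_pos"];movel((p[0],p[1],230),max_speed=100);movep((450,-380,260),rot(np.pi/2));wait(.3)
c=camera("top");s=camera("scene")
for v in(c,s):
    for q in[(525,-160,90),(525,-209,90),(525,-250,90),(560,-150,90)]:
        print(bydepth(v,proj(v,q))[0])
cv2.imwrite("pics/t4.png",np.hstack([c["image"][130:310,140:520],s["image"][230:410,160:520]]))
for b in blobs(c,15): print(b[0])
print(read_state()["time"])
```

```text
[ 524.8 -159.8   91.5]
[ 524.8 -208.7   91.5]
[ 524.8 -249.5   92. ]
[ 560. -150.   90.]
[ 525.4 -160.2   90.6]
[ 526.5 -209.5   92.3]
[ 524.  -249.8   88.5]
[ 558.  -149.    86.7]
[254.9 229.8]
[222.7 271.1]
[296.6 261.4]
[257.1 266.4]
[186.5 274.4]
45.1083
```

View pics/t4.png

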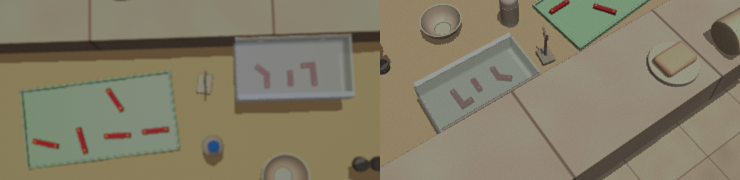

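The flap lies level over the pocket, with its edge at z≈90–92 against 90 when closed. All three slides are under it and nothing else has moved.

```bash
python3 -c "
from workcell import *
print(finish_job())"
```

```text
the job is handed in; nothing more can be done
None
```

The job is handed in at about 45 s of the 72 s allowed: the kinked, short and hooked slides lie in the pocket, the flap is closed on its stop, and in the last pictures the five sound slides and the bystanders are where they started; the judge's result was not shown.

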